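Tip, catch and lower the falling lid of a cuvette box

TASK

The black cuvette box stands open, its lid leaning back. Tip the lid forward with a finger, catch it on a finger as it comes over, and lower it gently until it is fully shut, so that it never drops or slams on the glass cuvettes. Only touch the lid, never grip it, do not shift the box, and leave the things around it where they stand.

Things in the scene. Friction and masses are not known exactly. Their poses are not given: they have to be found in the camera images.
- cuvette_box: low black box, 106 (x) x 236 (y) mm, open rim 53 mm above the table, holding glass cuvettes in a foam insert (foam top about 40 mm up); loose, 1.4 kg. Origin: centre of its underside, on the table. x axis: from its front (side with the white label, looking roughly to the robot's right) to its hinge; y along the hinge; z up.
- cuvette_box_lid (a joint): angle of the black lid, rad: 0 shut, 1.74 leaning back on its stop, where it rests at the start. It turns about the hinge with next to no friction; 0.1 kg. Above its balance point, about 1.35 rad, it falls back open; below it, it falls shut within a second, slowly at first.
- tab_edge (a point): middle of the outer lower edge of the brass lift tab on the lid's front: a lip 60 mm wide, 2.5 mm thick, standing 20 mm out, in line with the lid's rim, so a finger can carry the lid by it from below, in front of the box, until it is shut. 128 mm from the hinge line. Shut: 74 mm in front of the box's centre, 55.5 mm up; open: the highest part, about 181 mm up. Moves with the lid.
- lid_top_edge (a point): middle of the outer front edge of the lid's flat top; moves with the lid. The lid is a shallow tray, 108 mm from hinge to front, 240 mm wide, its top 20 mm off its rim. Shut: 54 mm in front of the box's centre, 74 mm up, the rim at hinge height. Open: on the far side of the lid, about 157 mm up.
- hinge_mid (a point): middle of the hinge line at the box's rear, parallel to the box's y axis, 54 mm behind the box's centre and 54.5 mm above the table. It does not move with the lid.
- sample_bottle: small brown glass bottle with a white cap, 42 mm wide, 86 mm high, in front of the box; not part of the job. Origin: centre of its underside.
- slide_box: flat pale carton, 79x116x32 mm, behind the box; not part of the job. Origin: centre of its underside.
- syringe: small syringe lying on the table, 20x84x13 mm, on the hinge side of the box; not part of the job. Origin: centre of its underside.
- beaker: clear beaker, 50 mm wide, 59 mm high, in front of the box on one side; not part of the job. Origin: centre of its underside.

How it is judged (in metres and radians):
On the way, in this order (a step that is already met when the one before it is completed fails the run):
1. the lid is tipped forward past its balance point (value of joint cuvette_box_lid below 1.2 rad).
2. the lid, half to nearly shut, rides on the fingers while it comes down slowly (value of joint cuvette_box_lid between 0.12 and 0.7 rad and contact force between the fingers and cuvette_box above 0.05 N and velocity of joint cuvette_box_lid above -2 rad/s), for 0.2 s.
At the end, for the whole second after the job is handed in: the lid is shut to within 0.03 rad (4 mm at the tab), the box stands flat within 15 mm of where it stood, and so do the bottle, the carton, the syringe and the beaker (value of joint cuvette_box_lid below 0.03 rad and distance of each of cuvette_box, sample_bottle, slide_box, syringe, beaker from where it was at the start of the episode below 0.015 m and angle between cuvette_box's own z axis and vertical below 0.03 rad); the robot touches nothing.
It fails at once if the lid drops or slams: less than about 30 degrees open, it falls faster than 2 rad/s (0.25 m/s at the tab) (value of joint cuvette_box_lid below 0.5 rad and velocity of joint cuvette_box_lid below -2 rad/s).
It fails at once if the lid or box is gripped or forced: the fingers press on it with over 12 N (contact force between the fingers and cuvette_box above 12 N).
It fails at once if the box is lifted, tipped or shoved: moved over 15 mm or tilted over 0.1 rad (distance of cuvette_box from where it was at the start of the episode above 0.015 m or angle between cuvette_box's own z axis and vertical above 0.1 rad).
It fails at once if a thing beside the box is moved over 15 mm (distance of any of sample_bottle, slide_box, syringe, beaker from where it was at the start of the episode above 0.015 m).
It also fails if it takes over 45 s, if anything falls off the work surface, if the arm or the gripper's body presses on something with over 40 N, if the wrist force passes 120 N, or if a joint passes its speed limit or range.

ROBOT

A 7-joint arm with a two-finger parallel gripper is mounted at the origin on a cart in front of the work surface, level with it; the furniture and walls round the work are solid. World frame = base frame: x ahead of the robot, y to its left, z up, the work surface at z = 0. Lengths are in mm, angles in rad, forces in N, time in s.
With the tool pointing down it reaches from about 400 to 850 mm from the base axis. Payload 10.4 kg.
Tool frame: the origin (TCP) lies at the very end of the fingers, on their centre line; the grasp point (between the pads) lies 19 mm behind it; z points along the fingers, y is the line along which they close (so a half turn about z gives the same grasp; the last joint's range is limited). The gripper opens to 85 mm and grips with 20 to 120 N. Pads are 22 mm wide; open, the fingers measure 114 mm over their backs; the gripper's body (76 mm by 85 mm) begins 54 mm behind the grasp point. The pads swing forward as they close: fully open they stand 13 mm farther back than shut.
Start: joints at [-1.241, 0.332, -0.065, 1.46, 0.022, 1.35, -0.088], TCP at [215.942, 586.532, 231.338] pointing down, gripper open.
Joint ranges: [-2.6, 2.6], [-0.5, 2.12], [-1.47, 1.34], [0.16, 2.42], [-1.27, 4.41], [0.06, 2.06], [-2.6, 2.6]. Speed limits (rad/s): [2.22, 2.22, 2.79, 2.79, 3.14, 3.14, 3.14].

INTERFACE

Orientations are given as a unit quaternion [x, y, z, w].
In Python, from plant import r, cams, workorder gives the robot as it stands. The module is installed in compiled form; this text tells all that it offers.
- The arm moves only by the tool servo_tool, never from a script. Its argument "motion" is a list of rows, each a list of 3 entries, a list of its own where there are three numbers: the shift along the world's x, y, z as a fraction of full scale, then the turn, a rotation vector about the world's x, y, z as a fraction of full scale, then the opening, from 0 (shut) to 1 (fully open). In form: [[[x, y, z], [wx, wy, wz], gripper], ...]. A call has exactly 5 rows; each row shifts and turns the commanded pose from where the row before left it; what a row does not reach is not made up. Full scale, the value 1, is 0.2 m for a shift and 180 degrees for a turn. A row lasts 1/8 s, in which the tool goes at most 62.5 mm and 10.7 degrees, less where a joint would pass 70% of its speed; a pose out of reach is approached as far as the arm can. A call with a number of a shift or a turn outside -1 to 1 is refused whole. A call with a gripper value outside its range is refused whole. The fingers move at their own pace and stop on an object; the grip force is fixed at half the most. Time passes only in rows, so rows that do not move let the fingers close, or fill a call up. It gives the time, the measured TCP pose, the force and the opening at its end, in the units of the state.
- r.observe(): the state, without advancing time (a new reading comes with each control period).
- cams.capture(name): name is "scene" or "top"; returns the picture (420x560x3 uint8, red, green, blue); there is no depth.
- cams.calibration(name): a dict with "K" (3x3 intrinsics, pixels), "view" (4x4, takes a point from world to camera coordinates). Camera axes: x right, y up, looking along -z (the intrinsics and any distortion apply to the point x, -y, -z); pixel columns grow to the right and rows downward; lengths in mm; the calibration is good to about 2 mm. A picture is of the moment at which its call begins. calibration takes no time and is no camera call.
- workorder.sign_off(): hands the job in, once; it reports no verdict.
The state is a dict: "t": time; "qpos": joint angles; "joint_vel": joint speeds; "joint_efforts": joint torques, N m; "position": TCP position; "eef_rot": TCP orientation; "wrist_force": force on the tool from outside, world axes, zero at the start; "ft_torque": the same for the moment, N m; "finger_gap": opening from 0.0 (shut) to 1.0 (fully open).
Only numpy, scipy, OpenCV 4.12 (cv2) and the standard library are available. Lean on these libraries where they do the work, as an engineer would, in place of code of your own. Each camera call takes 0.05 s, during which the arm holds its last target. There are 200 camera calls.

## Working session

There is one attempt and no reset: what is moved stays moved. The work goes in short steps, Python scripts to look and compute and a tool call to move; the robot and the scene stay as the last step left them, time stands still between calls to the robot, and variables do not carry over. Pictures are saved under pics/ and viewed, on a budget of 10 in all, crops included, one or two more only if the job needs it, and the job is handed in when it is done.

Besides the shell and the picture viewer there is one more tool, called after "Emit:" in YAML: its name, and indented under it one key for each argument. servo_tool: Moves the arm, as the interface text tells. Shift numbers are shares of 0.2 m and turn numbers shares of 180 degrees, none past 1 either way. Its arguments: {"type":"object","properties":{"motion":{"type":"array","items":{"type":"array"}}},"required":["motion"]}

```bash
mkdir -p pics
cat > h.py <<'E'
import numpy as np, cv2
from plant import r,cams,workorder
def snap(n,f):
    im=cams.capture(n); cv2.imwrite('pics/'+f,im[:,:,::-1]); return im
def ray(n,uv):
    c=cams.calibration(n);K=np.array(c['K']);V=np.array(c['view'])
    d=np.linalg.inv(K)@[uv[0],uv[1],1]; d=np.array([d[0],-d[1],-d[2]])
    R=V[:3,:3]; return -R.T@V[:3,3], R.T@d
def onz(n,uv,z):
    o,d=ray(n,uv); return o+d*(z-o[2])/d[2]
def proj(n,p):
    c=cams.calibration(n);K=np.array(c['K']);V=np.array(c['view'])
    q=V[:3,:3]@p+V[:3,3]; q=K@[q[0],-q[1],-q[2]]; return q[:2]/q[2]
E
python3 - <<'E'
from h import *
a=snap('scene','s1.png');b=snap('top','t1.png')
for n in('scene','top'):
    c=cams.calibration(n);print(n,c.keys(),np.round(c['K'],1).tolist(),ray(n,(280,210)))
s=r.observe();print(s['t'],s['position'],s['eef_rot'],s['wrist_force'])
E
```

```text
scene dict_keys(['K', 'view']) [[417.7, 0.0, 273.8], [0.0, 417.7, 212.6], [0.0, 0.0, 1.0]] (array([  -6.76374389, -313.40985653,  731.40113182]), array([ 0.61953857,  0.33057804, -0.71214141]))
top dict_keys(['K', 'view']) [[392.2, 0.0, 275.6], [0.0, 392.2, 212.3], [0.0, 0.0, 1.0]] (array([ 518.8017788 ,   -5.39547232, 1015.54012715]), array([ 0.08941655,  0.01950044, -0.99588396]))
0.1 [215.8518045 586.1967684 230.5886455] [ 1.75496333e-01  9.84479874e-01 -6.37244946e-04 -9.52444429e-05] [-1.18789863  0.59467262  0.09079277]
```

View pics/s1.png

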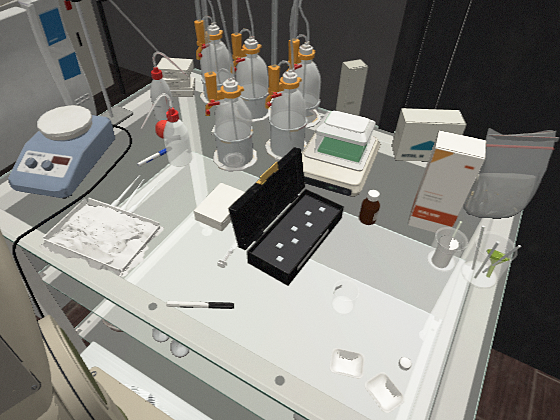

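View pics/t1.png

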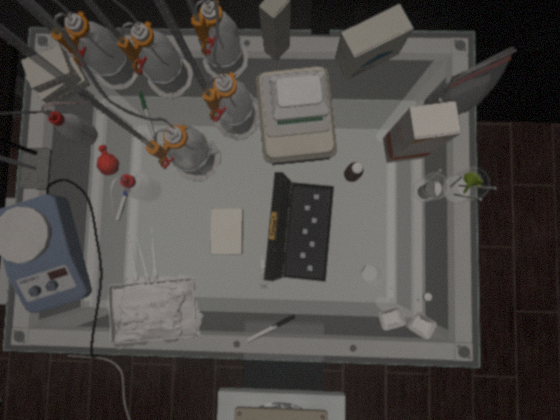

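The scene view shows the box centred near (295,235) with the lid leaning left (brass tab at 268,175), the bottle at (370,207), the beaker at (344,297), the carton at (220,205) and the syringe at (225,258). The top view shows the box at about (285–333, 182–280), the tab at (273,225), the bottle cap at (357,168) and the beaker at (370,272).

Run:
```python
from h import *
b=cv2.imread('pics/t1.png')
c=cv2.resize(b[150:300,200:400],None,fx=4,fy=4,interpolation=cv2.INTER_CUBIC)
c=np.clip(c.astype(float)*1.6,0,255).astype(np.uint8); cv2.imwrite('pics/t1c.png',c)
a=cv2.imread('pics/s1.png')
for n,im in(('top',b),('scene',a)):
    hsv=cv2.cvtColor(im,cv2.COLOR_BGR2HSV)
    m=cv2.inRange(hsv,(15,100,70),(35,255,255))
    k,l,s,ce=cv2.connectedComponentsWithStats(m)
    print(n,[(s[i].tolist(),ce[i].round(1).tolist()) for i in range(1,k) if s[i][4]>25 and 200<ce[i][0]<340 and 150<ce[i][1]<300])
```

```text
top [([269, 212, 8, 28, 153], [272.5, 225.4])]
scene [([256, 162, 23, 23, 177], [267.6, 173.4])]
```

View pics/t1c.png

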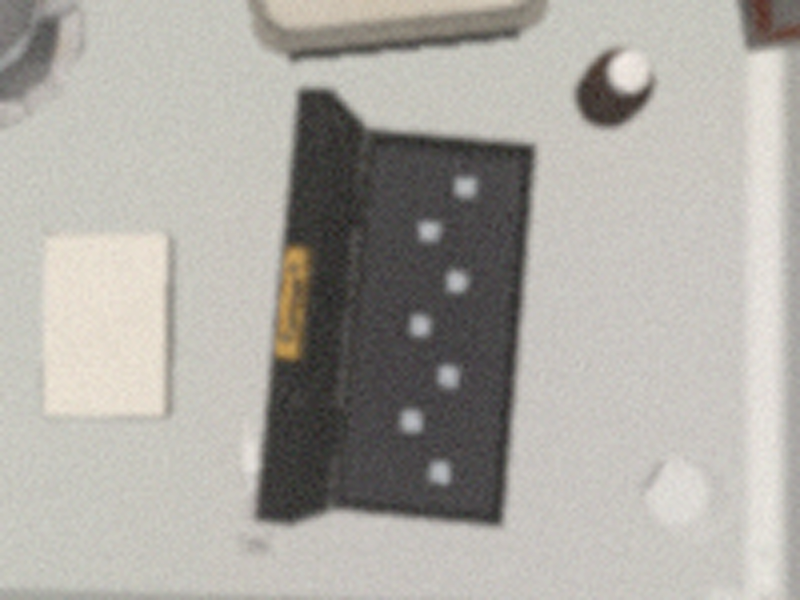

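The crop shows the box's front rim corners at (534,145) and (501,522), the rear ones at about (368,130) and (334,507), the tab at (293,303), the bottle cap at (630,70), the beaker at (678,490) and the carton at (107,325). The syringe is half hidden behind the lid at (250,450–545).

Run:
```python
from h import *
def p(u,v,z): return onz('top',(200+(u-1.5)/4,150+(v-1.5)/4),z)
f1,f2,r1,r2=p(534,145,53),p(501,522,53),p(368,130,53),p(334,507,53)
print('front',f1,f2,np.linalg.norm(f1-f2),'rear',r1,r2,np.linalg.norm(f1-r1))
y=(f1-f2)/np.linalg.norm(f1-f2); y=y-0
# box x axis front->hinge (world ~ +y), box y = z cross x
x=np.array([-y[1],y[0],0]); yb=np.cross([0,0,1],x)
C=(f1+f2)/2+x*53; C[2]=0
print('C',C,'x',x,'yb',yb,np.degrees(np.arctan2(x[1],x[0])))
H=C+x*54+[0,0,54.5]
th=1.74;tab=H+(-x*np.cos(th)+np.array([0,0,1])*np.sin(th))*128
print('hinge',H,'tab open pred',tab, proj('top',tab),proj('scene',tab))
# tab triangulated
def tri(a,b):
    o1,d1=ray('top',a);o2,d2=ray('scene',b)
    s=np.linalg.lstsq(np.c_[d1,-d2],o2-o1,rcond=None)[0]
    return (o1+d1*s[0]+o2+d2*s[1])/2,np.linalg.norm(o1+d1*s[0]-o2-d2*s[1])
print('tab tri',tri((272.5,225.4),(267.6,173.4)))
print('bottle cap',p(630,70,86),'beaker top',p(678,490,59),'base',p(678,490,0),'carton',p(107,325,32))
print('syr ends',p(250,430,6),p(255,545,6))
print('bottle scene base',onz('scene',(369,220),0),'beaker scene', onz('scene',(344,305),0),onz('scene',(344,290),59))
```

```text
front [ 668.23547405 -116.03357295   53.        ] [437.59217278 -99.63124151  53.        ] 231.22579635297814 rear [675.24678833 -13.50398261  53.        ] [443.5806295    1.57830204  53.        ] 102.76903922445015
C [556.67345396 -54.96592278   0.        ] x [0.07093643 0.99748084 0.        ] yb [-0.99748084  0.07093643  0.        ] 85.93222584591061
hinge [560.50402093  -1.10195749  54.5       ] tab open pred [562.03304659  20.39861564 180.67205489] [275.17625555 224.71093867] [268.39971733 169.21380515]
tab tri (array([562.12657449,  24.74068582, 167.53215307]), np.float64(4.2048030699376335))
bottle cap [ 709.62796526 -168.65095764   86.        ] beaker top [ 460.26513419 -204.60744518   59.        ] base [ 4.56654557e+02 -2.16894966e+02 -1.13686838e-13] carton [551.02649322 147.39461203  32.        ]
syr ends [487.12105654  56.95157675   6.        ] [414.48086172  51.5610319    6.        ]
bottle scene base [ 710.69852079 -174.82136932    0.        ] beaker scene [ 462.08438957 -217.25679174    0.        ] [ 454.65705571 -211.82534776   59.        ]
```

Emit:
servo_tool:
  motion:
    - [[0.05,-0.1,0.08],[0,0,0.009],0.35]
    - [[0.11,-0.188,0.08],[0,0,0.009],0.35]
    - [[0.115,-0.188,0.08],[0,0,0.009],0.35]
    - [[0.115,-0.188,0.08],[0,0,0.009],0.35]
    - [[0.115,-0.188,0.08],[0,0,0.009],0.35]

```text
t: 0.72
position: [317.5, 414.7, 311.6]
eef_rot: [0.105, 0.994, -0.0, -0.0]
wrist_force: [0.6, -0.3, 0.3]
finger_gap: 0.349
```

Emit:
servo_tool:
  motion:
    - [[0.12,-0.19,0],[0,0,0.009],0.35]
    - [[0.12,-0.19,0],[0,0,0.009],0.35]
    - [[0.12,-0.19,0],[0,0,0.009],0.35]
    - [[0.12,-0.19,0],[0,0,0.009],0.35]
    - [[0.12,-0.19,0],[0,0,0.009],0.35]

```text
t: 1.35
position: [437.4, 224.7, 311.1]
eef_rot: [0.034, 0.999, -0.0, -0.0]
wrist_force: [0.1, 0.2, 0.1]
finger_gap: 0.351
```

Emit:
servo_tool:
  motion:
    - [[0.125,-0.203,0],[0,0,0],0.35]
    - [[0.125,-0.203,0],[0,0,0],0.35]
    - [[0.125,-0.203,0],[0,0,0],0.35]
    - [[0.125,-0.203,-0.2],[0,0,0],0.35]
    - [[0.125,-0.203,-0.2],[0,0,0],0.35]

```text
t: 1.98
position: [562.6, 21.9, 230.4]
eef_rot: [0.035, 0.999, 0.0, 0.0]
wrist_force: [-0.5, 1.2, -0.4]
finger_gap: 0.349
```

Run:
```python
from h import *
a=snap('scene','s2.png');b=snap('top','t2.png')
s=r.observe();print(s['t'],s['position'],s['qpos'])
c=cv2.resize(a[110:250,210:350],None,fx=4,fy=4,interpolation=cv2.INTER_CUBIC)
cv2.imwrite('pics/s2c.png',c)
```

```text
2.075 [560.98757121  17.28184942 226.61350876] [-0.51973119  0.20366134  0.46849786  1.65813724 -0.09092693  1.30888756
  1.45833008]
```

View pics/s2c.png

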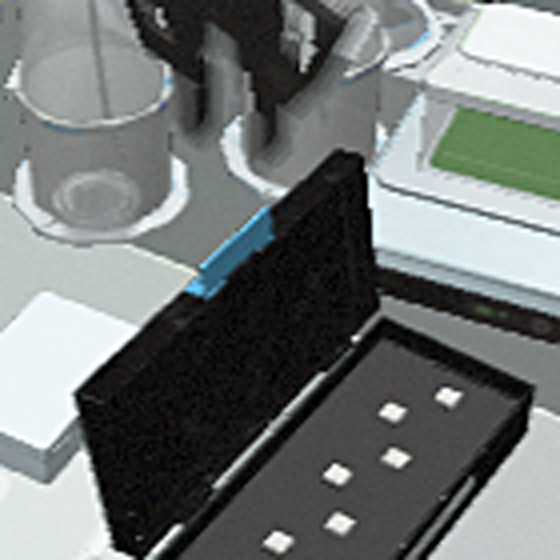

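Crop of the scene camera (colours swapped): the two finger tips are at crop (190,130) and (270,155), above and in line with the tab, whose upper edge runs from (190,285) to (270,210).

Run:
```python
from h import *
s=r.observe();P=s['position'];print(P)
x=np.array([.071,.9975,0]);yb=np.array([-.9975,.071,0]);H=np.array([560.5,-1.1,54.5])
E=H+128*(-np.cos(1.74)*x+[0,0,np.sin(1.74)])
f=lambda p:((proj('scene',p)-[210,110])*4+1.5).round(1)
print('E ends',f(E+30*yb),f(E-30*yb),'root', f(E+30*yb-[0,3.4,20]))
for z in(0,5,10):print(z,f(P+22*x+[0,0,z]),f(P-22*x+[0,0,z]),f(P+22*x+[11,0,z]))
for sg in(1,-1):
  print('box front corner',((proj('scene',H-107*x-[0,0,1.5]+sg*118*yb))-[210,110])*4+1.5)
  print('lid corner',((proj('scene',H+108*(-np.cos(1.74)*x+[0,0,np.sin(1.74)])+sg*120*yb))-[210,110])*4+1.5)
```

```text
[560.98757121  17.28184942 226.61350876]
E ends [201.  269.9] [267.8 208.1] root [207.  301.9]
0 [203.5 153.6] [277.3 185.5] [215.  142.2]
5 [203.4 145.4] [277.5 177.3] [214.9 134. ]
10 [203.3 137.2] [277.8 169. ] [214.9 125.8]
box front corner [311.13655388 658.90274079]
lid corner [ 97.38647563 405.16707546]
box front corner [533.04543149 384.0745182 ]
lid corner [361.73371023 155.12585148]
```

Emit:
servo_tool:
  motion:
    - [[0,0,0],[0,0,0],0.35]
    - [[0,0,-0.08],[0,0,0],0.35]
    - [[0,0,-0.12],[0,0,0],0.35]
    - [[0,0,-0.12],[0,0,0],0.35]
    - [[0,0,0],[0,0,0],0.35]

```text
t: 2.7
position: [560.7, 24.2, 165.8]
eef_rot: [0.034, 0.999, -0.0, -0.001]
wrist_force: [-0.3, 0.1, 0.5]
finger_gap: 0.348
```

Run:
```python
from h import *
a=snap('scene','s3.png')
s=r.observe();print(s['t'],s['position'],s['wrist_force'])
c=cv2.resize(a[130:230,210:350],None,fx=5.5,fy=5.5,interpolation=cv2.INTER_CUBIC)
cv2.imwrite('pics/s3c.png',c[:,:,::-1])
```

```text
2.75 [561.50126103  24.00744575 167.18920145] [-0.80982935  0.53338246  1.02927192]
```

View pics/s3c.png

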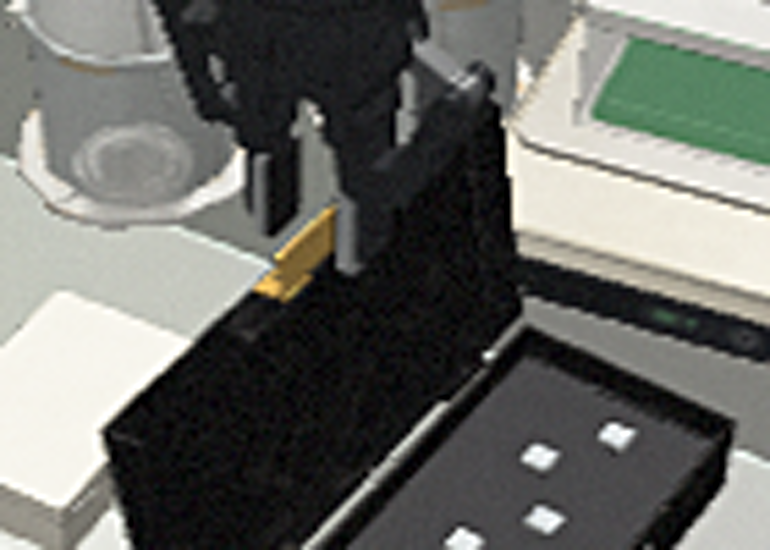

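The crop shows the fingers astride the brass tab: rear finger tip at (275,230) behind it, front finger tip at (350,270) in front, with no contact (wrist force about 1 N). I'll compute the hand's arc about the hinge next.

```bash
cat > plan.py <<'E'
from h import *
xb=np.array([.071,.9975,0]);ax=np.array([.9975,-.071,0]);Z=np.array([0,0,1.]);H=np.array([557,-1.1,54.5])
W=[]
for tc in np.r_[1.72,1.64,np.arange(1.57,.78,-.0785)]:
    phi=max(0,np.pi/2-tc); W.append((tc,phi,.25,H+112.5*(-np.cos(tc)*xb+np.sin(tc)*Z)))
phi=np.pi/4;n=np.cos(phi)*xb+np.sin(phi)*Z;u=np.sin(phi)*xb-np.cos(phi)*Z
for k in range(1,17):
    th=.69*(1-k/15) if k<16 else -.08
    f=min(1,k/12); g=.25+.5*f; d=12.3-3*f
    W.append((th,phi,g,H+128*(-np.cos(th)*xb+np.sin(th)*Z)+g*42.5*n+(d+13*g)*u))
if __name__=='__main__':
    p=r.observe()['position'];ph=0
    for w in W:
        dp=(w[3]-p)/200;dr=(w[1]-ph)/np.pi
        print('%.2f %.2f g%.2f'%w[:3],w[3].round(0),dp.round(3),(ax*dr).round(4),'mm',(np.linalg.norm(dp)*200).round(1)); p=w[3];ph=w[1]
E
python3 plan.py
```

```text
1.72 0.00 g0.25 [558.  16. 166.] [-0.017 -0.042 -0.007] [ 0. -0.  0.] mm 9.2
1.64 0.00 g0.25 [558.   7. 167.] [-0.003 -0.045  0.005] [ 0. -0.  0.] mm 9.0
1.57 0.00 g0.25 [557.  -1. 167.] [-0.003 -0.039  0.001] [ 0.0003 -0.      0.    ] mm 7.9
1.49 0.08 g0.25 [556. -10. 167.] [-0.003 -0.044 -0.002] [ 0.0249 -0.0018  0.    ] mm 8.8
1.41 0.16 g0.25 [556. -19. 166.] [-0.003 -0.044 -0.005] [ 0.0249 -0.0018  0.    ] mm 8.8
1.33 0.24 g0.25 [555. -27. 164.] [-0.003 -0.043 -0.009] [ 0.0249 -0.0018  0.    ] mm 8.8
1.26 0.31 g0.25 [555. -36. 161.] [-0.003 -0.042 -0.012] [ 0.0249 -0.0018  0.    ] mm 8.8
1.18 0.39 g0.25 [554. -44. 158.] [-0.003 -0.041 -0.015] [ 0.0249 -0.0018  0.    ] mm 8.8
1.10 0.47 g0.25 [553. -52. 155.] [-0.003 -0.04  -0.019] [ 0.0249 -0.0018  0.    ] mm 8.8
1.02 0.55 g0.25 [553. -60. 150.] [-0.003 -0.038 -0.022] [ 0.0249 -0.0018  0.    ] mm 8.8
0.94 0.63 g0.25 [552. -67. 145.] [-0.003 -0.037 -0.025] [ 0.0249 -0.0018  0.    ] mm 8.8
0.86 0.71 g0.25 [552. -74. 140.] [-0.002 -0.035 -0.027] [ 0.0249 -0.0018  0.    ] mm 8.8
0.78 0.79 g0.25 [551. -80. 134.] [-0.002 -0.032 -0.03 ] 
[... 578 characters left out ...]
m 4.5
0.32 0.79 g0.58 [551. -92. 100.] [-0.    -0.003 -0.022] [ 0. -0.  0.] mm 4.5
0.28 0.79 g0.62 [551. -92.  95.] [-0.    -0.001 -0.023] [ 0. -0.  0.] mm 4.6
0.23 0.79 g0.67 [551. -92.  91.] [-0.    -0.    -0.023] [ 0. -0.  0.] mm 4.7
0.18 0.79 g0.71 [551. -92.  86.] [ 0.     0.001 -0.024] [ 0. -0.  0.] mm 4.7
0.14 0.79 g0.75 [551. -92.  81.] [ 0.     0.003 -0.024] [ 0. -0.  0.] mm 4.8
0.09 0.79 g0.75 [551. -92.  75.] [-0.    -0.003 -0.029] [ 0. -0.  0.] mm 5.9
0.05 0.79 g0.75 [550. -93.  69.] [-0.    -0.002 -0.029] [ 0. -0.  0.] mm 5.9
0.00 0.79 g0.75 [550. -93.  64.] [-0.    -0.001 -0.029] [ 0. -0.  0.] mm 5.9
-0.08 0.79 g0.75 [550. -92.  53.] [ 0.     0.002 -0.051] [ 0. -0.  0.] mm 10.2
```

Emit:
servo_tool:
  motion:
    - [[-0.015,-0.04,-0.005],[0,0,0],0.25]
    - [[-0.003,-0.045,0.005],[0,0,0],0.25]
    - [[-0.003,-0.04,0],[0,0,0],0.25]
    - [[-0.003,-0.045,-0.002],[0.025,-0.002,0],0.25]
    - [[-0.003,-0.045,-0.005],[0.025,-0.002,0],0.25]

```text
t: 3.38
position: [556.8, -20.4, 166.5]
eef_rot: [0.035, 0.996, 0.08, 0.004]
wrist_force: [-1.2, -0.1, 0.1]
finger_gap: 0.252
```

Run:
```python
from h import *
a=snap('scene','s4.png')
s=r.observe();print(s['t'],s['position'],s['wrist_force'],s['qpos'])
c=cv2.resize(a[130:230,210:350],None,fx=5.5,fy=5.5,interpolation=cv2.INTER_CUBIC)
cv2.imwrite('pics/s4c.png',c[:,:,::-1])
```

```text
3.425 [556.30678762 -24.33837006 166.21676438] [-1.2064408  -4.63061032 -1.16022089] [-0.35752318  0.24329652  0.4852072   1.75852634 -0.29707659  1.18661746
  1.72629926]
```

View pics/s4c.png

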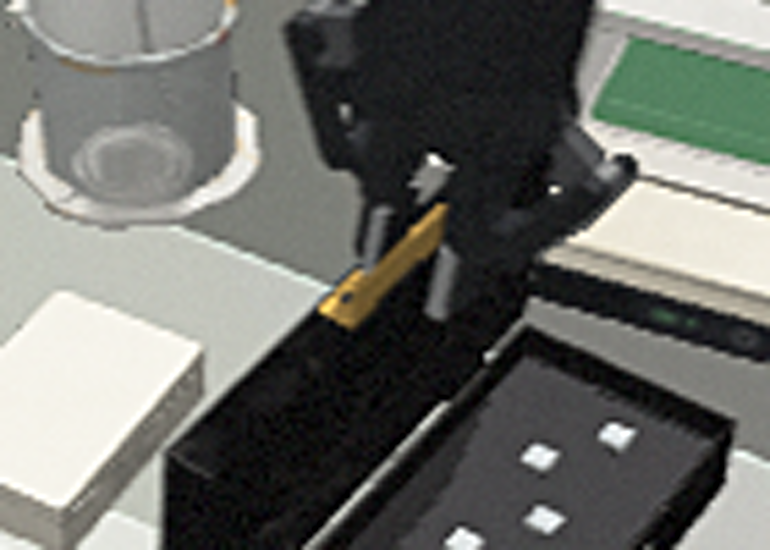

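The crop shows the lid now upright to slightly forward, its tab (320–445, 205–325) between the fingers and resting against the rear one. I'll continue the arc.

Emit:
servo_tool:
  motion:
    - [[-0.003,-0.043,-0.009],[0.025,-0.002,0],0.25]
    - [[-0.003,-0.042,-0.012],[0.025,-0.002,0],0.25]
    - [[-0.003,-0.041,-0.015],[0.025,-0.002,0],0.25]
    - [[-0.003,-0.04,-0.019],[0.025,-0.002,0],0.25]
    - [[-0.003,-0.038,-0.022],[0.025,-0.002,0],0.25]

```text
t: 4.05
position: [553.6, -61.3, 150.8]
eef_rot: [0.034, 0.961, 0.273, 0.012]
wrist_force: [-0.2, 0.4, 0.2]
finger_gap: 0.251
```

Run:
```python
from h import *
a=snap('scene','s5.png')
s=r.observe();print(s['t'],s['position'],s['eef_rot'],s['wrist_force'],s['qpos'])
c=cv2.resize(a[130:260,210:370],None,fx=4.6,fy=4.6,interpolation=cv2.INTER_CUBIC)
cv2.imwrite('pics/s5c.png',c[:,:,::-1])
```

```text
4.1 [552.44517614 -64.08741606 149.01569873] [0.0360061  0.96106921 0.27369272 0.01190904] [-3.95823389 -2.49962766 -2.24337676] [-0.0398325   0.39080381  0.47833192  1.73206125 -0.71614544  1.34923498
  2.18919214]
```

View pics/s5c.png

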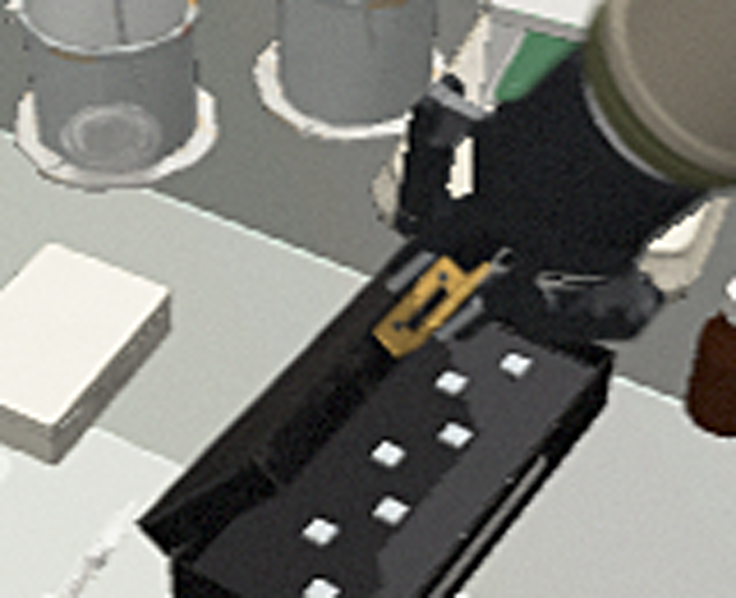

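The crop shows the lid's tab (375–490, 255–355) now lying on the front finger with the lid well forward. Joint 7 is near its range, so I'll limit the tilt to about 36° and replan the lowering.

```bash
cat > plan2.py <<'E'
from plan import *
p=r.observe()['position']
p=W[9][3]  # commanded, theta_c=1.02
w=W[10]; print('rot row',w[3].round(1),((w[3]-p)/200).round(3)); p=w[3]
phi=.63;n=np.cos(phi)*xb+np.sin(phi)*Z;u=np.sin(phi)*xb-np.cos(phi)*Z
for k in range(1,21):
    th=.85-.05*k
    f=min(1,k/9); g=.25+.55*f; d=12.3-3*f
    q=H+128*(-np.cos(th)*xb+np.sin(th)*Z)+g*42.5*n+(d+13*g)*u
    print('%.2f g%.2f'%(th,g),q.round(0),((q-p)/200).round(3)); p=q
E
python3 plan2.py
```

```text
rot row [552.3 -67.1 145.5] [-0.003 -0.037 -0.025]
0.80 g0.31 [552. -70. 141.] [-0.001 -0.014 -0.022]
0.75 g0.37 [552. -72. 138.] [-0.001 -0.011 -0.017]
0.70 g0.43 [552. -74. 134.] [-0.001 -0.009 -0.018]
0.65 g0.49 [552. -76. 130.] [-0.001 -0.008 -0.019]
0.60 g0.56 [552. -77. 126.] [-0.    -0.007 -0.02 ]
0.55 g0.62 [552. -78. 122.] [-0.    -0.006 -0.021]
0.50 g0.68 [551. -79. 118.] [-0.    -0.004 -0.022]
0.45 g0.74 [551. -79. 113.] [-0.    -0.003 -0.023]
0.40 g0.80 [551. -80. 108.] [-0.    -0.001 -0.023]
0.35 g0.80 [551. -82. 103.] [-0.001 -0.012 -0.03 ]
0.30 g0.80 [551. -84.  96.] [-0.001 -0.01  -0.03 ]
0.25 g0.80 [551. -86.  90.] [-0.001 -0.009 -0.031]
0.20 g0.80 [551. -87.  84.] [-0.001 -0.007 -0.031]
0.15 g0.80 [551. -88.  78.] [-0.    -0.006 -0.032]
0.10 g0.80 [551. -89.  71.] [-0.    -0.004 -0.032]
0.05 g0.80 [551. -90.  65.] [-0.    -0.002 -0.032]
-0.00 g0.80 [551. -90.  59.] [-0.    -0.001 -0.032]
-0.05 g0.80 [551. -90.  52.] [ 0.     0.001 -0.032]
-0.10 g0.80 [551. -89.  46.] [ 0.     0.002 -0.032]
-0.15 g0.80 [551. -88.  39.] [ 0.     0.004 -0.032]
```

Emit:
servo_tool:
  motion:
    - [[-0.003,-0.037,-0.025],[0.025,-0.002,0],0.25]
    - [[0,0,0],[0,0,0],0.25]
    - [[0,0,0],[0,0,0],0.25]
    - [[0,0,0],[0,0,0],0.25]
    - [[0,0,0],[0,0,0],0.25]

```text
t: 4.72
position: [553.2, -67.3, 146.1]
eef_rot: [0.033, 0.95, 0.309, 0.014]
wrist_force: [-0.2, -0.0, -0.1]
finger_gap: 0.251
```

Run:
```python
from h import *
s=r.observe();print(s['t'],s['position'],s['eef_rot'],s['wrist_force'],s['qpos'],s['joint_vel'])
```

```text
4.725 [553.19226172 -67.29918452 146.05375166] [0.03255961 0.95024326 0.30948357 0.01405503] [-0.20938941 -0.00517017 -0.13618966] [ 0.01469234  0.43176317  0.46618023  1.71825516 -0.78019822  1.39634225
  2.25780743] [ 0.00544357  0.00469524  0.00178983  0.00175293 -0.00340986  0.00169086
  0.00248399]
```

Emit:
servo_tool:
  motion:
    - [[0,-0.01,-0.026],[0,0,0],0.31]
    - [[0,-0.008,-0.02],[0,0,0],0.37]
    - [[0,-0.007,-0.02],[0,0,0],0.43]
    - [[0,-0.007,-0.02],[0,0,0],0.49]
    - [[0,-0.006,-0.02],[0,0,0],0.55]

```text
t: 5.35
position: [552.9, -75.9, 124.0]
eef_rot: [0.033, 0.95, 0.31, 0.014]
wrist_force: [0.5, -0.4, -0.3]
finger_gap: 0.552
```

Run:
```python
from h import *
a=snap('scene','s6.png')
s=r.observe();print(s['t'],s['position'],s['wrist_force'],s['qpos'])
c=cv2.resize(a[130:260,210:370],None,fx=4.6,fy=4.6,interpolation=cv2.INTER_CUBIC)
cv2.imwrite('pics/s6c.png',c[:,:,::-1])
```

```text
5.4 [552.7188393  -75.92944541 123.49801003] [ 0.02399152  0.8399783  -1.06996861] [ 0.0337205   0.46836364  0.46281337  1.72406631 -0.7945841   1.3775368
  2.29688042]
```

View pics/s6c.png

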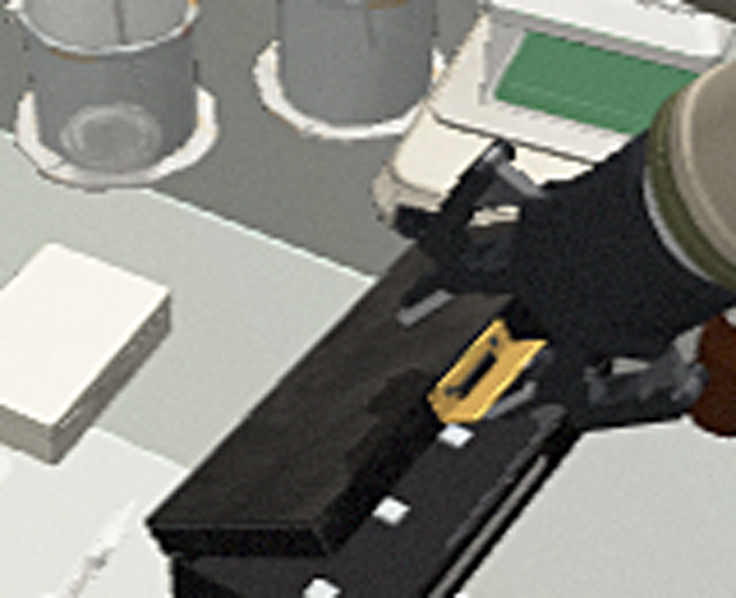

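The crop shows the tab (430–545, 320–425) riding on the front finger, the lid about half shut, and the rear finger well above the lid. I'll continue down.

Emit:
servo_tool:
  motion:
    - [[0,-0.006,-0.021],[0,0,0],0.61]
    - [[0,-0.004,-0.022],[0,0,0],0.68]
    - [[0,-0.003,-0.023],[0,0,0],0.74]
    - [[0,-0.002,-0.023],[0,0,0],0.8]
    - [[0,-0.01,-0.028],[0,0,0],0.8]

```text
t: 6.02
position: [552.9, -80.7, 100.6]
eef_rot: [0.033, 0.95, 0.31, 0.014]
wrist_force: [-0.5, -0.4, 0.3]
finger_gap: 0.804
```

Run:
```python
from h import *
a=snap('scene','s7.png')
s=r.observe();print(s['t'],s['position'],s['wrist_force'],s['qpos'])
c=cv2.resize(a[150:270,220:380],None,fx=4.6,fy=4.6,interpolation=cv2.INTER_CUBIC)
cv2.imwrite('pics/s7c.png',c[:,:,::-1])
```

```text
6.075 [552.59371888 -80.96301449  99.83036074] [-0.12888454 -0.54315331 -1.02708355] [ 0.04846014  0.50474994  0.45625273  1.7316617  -0.81091985  1.35331704
  2.33419427]
```

View pics/s7c.png

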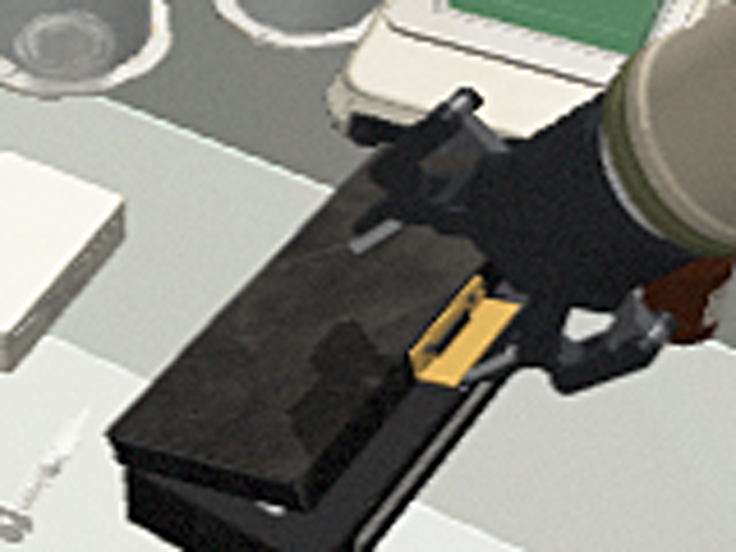

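The crop shows the lid about 0.3 rad open, its tab (412–525, 280–385) still carried on the front finger, and the rear finger clear above the lid.

Emit:
servo_tool:
  motion:
    - [[0,-0.01,-0.03],[0,0,0],0.8]
    - [[0,-0.009,-0.03],[0,0,0],0.8]
    - [[0,-0.008,-0.025],[0,0,0],0.8]
    - [[0,-0.006,-0.025],[0,0,0],0.8]
    - [[0,-0.005,-0.02],[0,0,0],0.8]

```text
t: 6.7
position: [552.9, -88.3, 74.6]
eef_rot: [0.033, 0.95, 0.31, 0.014]
wrist_force: [-0.7, -0.4, -0.2]
finger_gap: 0.801
```

Run:
```python
from h import *
a=snap('scene','s8.png')
s=r.observe();print(s['t'],s['position'],s['wrist_force'],s['qpos'])
c=cv2.resize(a[150:270,220:380],None,fx=4.6,fy=4.6,interpolation=cv2.INTER_CUBIC)
cv2.imwrite('pics/s8c.png',c[:,:,::-1])
```

```text
6.75 [552.75551531 -88.3869325   74.14251541] [-0.70044639 -0.63152111 -0.6740324 ] [ 0.06795858  0.54815197  0.44857591  1.73382646 -0.82916611  1.33004545
  2.37611408]
```

View pics/s8c.png

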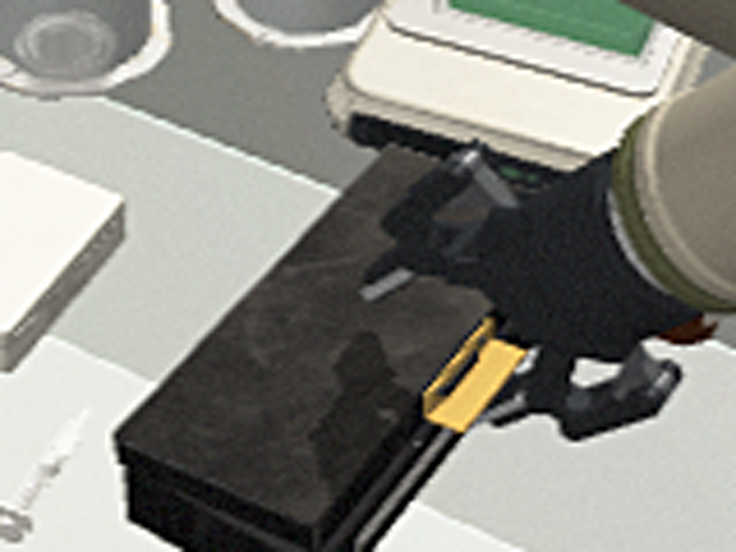

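The crop shows the lid nearly shut (about 0.1 rad), with the front finger's tip at (490,425) under the tab and clear of the box wall.

Emit:
servo_tool:
  motion:
    - [[0,-0.004,-0.02],[0,0,0],0.8]
    - [[0,-0.003,-0.02],[0,0,0],0.8]
    - [[0,-0.003,-0.018],[0,0,0],0.8]
    - [[0,-0.003,-0.015],[0,0,0],0.8]
    - [[0,-0.003,-0.01],[0,0,0],0.85]

```text
t: 7.38
position: [552.9, -91.4, 58.2]
eef_rot: [0.033, 0.95, 0.31, 0.014]
wrist_force: [-0.1, 0.3, 0.2]
finger_gap: 0.848
```

Run:
```python
from h import *
a=snap('scene','s9.png')
s=r.observe();print(s['t'],s['position'],s['wrist_force'],s['qpos'])
c=cv2.resize(a[150:270,220:380],None,fx=4.6,fy=4.6,interpolation=cv2.INTER_CUBIC)
cv2.imwrite('pics/s9c.png',c[:,:,::-1])
```

```text
7.425 [552.90401203 -91.50483011  58.02919557] [ 0.81109113  0.77610498 -0.17497917] [ 0.07833335  0.57468592  0.44250161  1.73549129 -0.84124221  1.31394148
  2.40051489]
```

View pics/s9c.png

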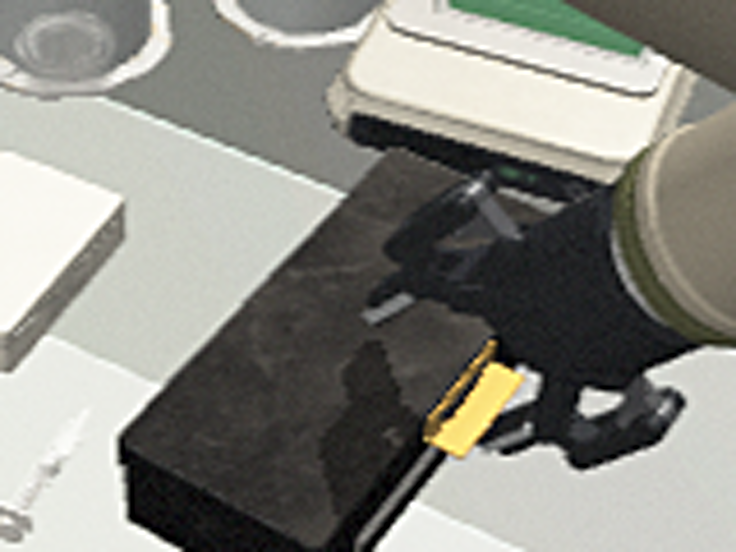

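The crop shows the lid sitting shut on the box, with a gap between the tab (425–520, 340–455) and the front finger. Next I'll move away to the front, then retreat along the finger axis.

Emit:
servo_tool:
  motion:
    - [[0,-0.02,-0.01],[0,0,0],0.88]
    - [[0,-0.025,-0.01],[0,0,0],0.92]
    - [[0,-0.03,-0.005],[0,0,0],0.95]
    - [[0,-0.04,0.05],[0,0,0],0.95]
    - [[0,-0.06,0.08],[0,0,0],0.95]

```text
t: 8.05
position: [552.8, -127.0, 80.2]
eef_rot: [0.033, 0.95, 0.31, 0.014]
wrist_force: [0.1, -0.6, -0.3]
finger_gap: 0.95
```

Emit:
servo_tool:
  motion:
    - [[0,-0.06,0.09],[0,0,0],0.95]
    - [[0,-0.06,0.1],[0,0,0],0.95]
    - [[0,-0.03,0.15],[0,0,0],0.95]
    - [[0,0,0.15],[0,0,0],0.95]
    - [[0,0,0.05],[0,0,0],0.95]

```text
t: 8.68
position: [553.5, -157.7, 190.2]
eef_rot: [0.033, 0.95, 0.309, 0.016]
wrist_force: [-0.2, 0.6, -0.8]
finger_gap: 0.95
```

Run:
```python
from h import *
a=snap('scene','s10.png');b=snap('top','t10.png')
s=r.observe();print(s['t'],s['position'],s['wrist_force'],s['qpos'])
o=cv2.imread('pics/s1.png')
c=np.vstack([cv2.resize(i[160:310,190:390],None,fx=2,fy=2) for i in(o[:,:,::-1],a)])
c=np.hstack([c,np.vstack([cv2.resize(i[150:300,200:400],None,fx=2,fy=2) for i in(cv2.imread('pics/t1.png')[:,:,::-1],b)])])
cv2.imwrite('pics/fin.png',c[:,:,::-1])
x=np.array([.071,.9975,0]);H=np.array([557,-1.1,54.5]);yb=np.array([-.9975,.071,0])
for th in(0,.1):
  E=H+128*(-np.cos(th)*x+[0,0,np.sin(th)]); print(th,[proj('scene',E+k*yb).round(1) for k in(30,-30)])
```

```text
8.775 [ 553.30206622 -157.10410548  188.68032406] [-0.5694027   0.09704075  0.80065311] [ 0.13583849  0.48676277  0.51177914  1.55713887 -0.75376978  1.56302698
  2.30697719]
0 [array([318.1, 251.3]), array([332. , 233.6])]
0.1 [array([318.4, 247.3]), array([332.4, 229.5])]
```

View pics/fin.png

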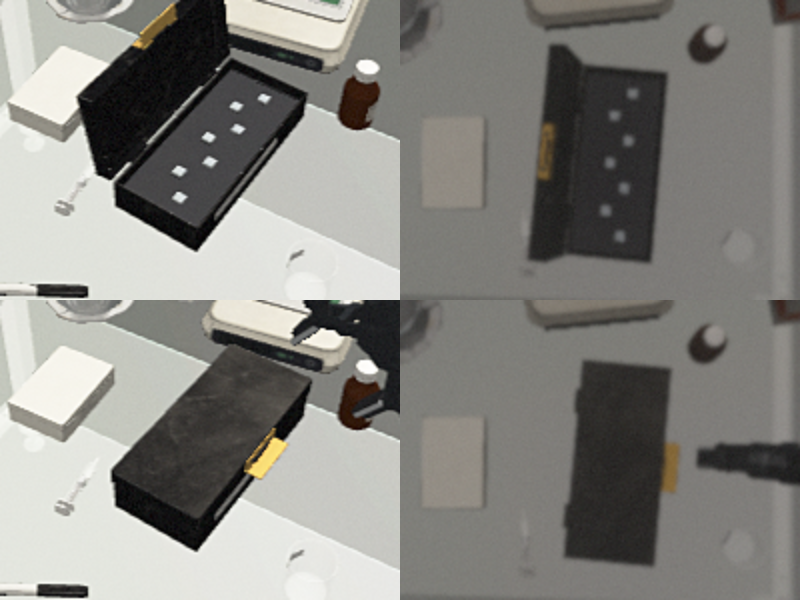

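The before/after pictures show the lid flush on the box, with the tab at lower-left (245–287, 430–478). The box, bottle, carton, syringe and beaker sit at the same pixels as at the start, and the fingers are clear. I'll let it settle and hand in.

Emit:
servo_tool:
  motion:
    - [[0,0,0],[0,0,0],0.95]
    - [[0,0,0],[0,0,0],0.95]
    - [[0,0,0],[0,0,0],0.95]
    - [[0,0,0],[0,0,0],0.95]
    - [[0,0,0],[0,0,0],0.95]

```text
t: 9.4
position: [552.9, -156.5, 187.2]
eef_rot: [0.033, 0.95, 0.31, 0.014]
wrist_force: [-1.0, 0.3, 0.2]
finger_gap: 0.951
```

```bash
python3 -c "
from h import *
print(workorder.sign_off())"
```

```text
the job is handed in; nothing more can be done
None
```

The lid is shut and the job is handed in, at about 9.4 s of the 45 s allowed. The sign-off reports no verdict.

**What I did:** I set the partly open fingers astride the brass tab without gripping it. The rear finger tipped the lid forward and the front finger caught it. The front finger then carried it down slowly (about 0.3–0.4 rad/s commanded) until it was shut, and I drew the hand off to the front.

**Last checks:**
- **Position:** the before and after pictures from both cameras show the lid flush. The box, bottle, carton, syringe and beaker show no visible shift.
- **Force:** the fingers were clear of everything, and the wrist force was about 1 N, which is noise level. The highest wrist reading I took was about 5 N.

**Not measured directly:** I judged the lid angle from the pictures and never measured the finger contact force.

**Disagreements:**
- The box's long side measured 231 mm from the top camera against 236 mm given.
- The tab found from two views came out about 4 mm off in y and 13 mm lower than the lid geometry predicts. The wide finger gap covered this.
- I held the tilt to about 36° instead of the planned 45°, because joint 7 was nearing its limit (it reached 2.40 of 2.6).

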